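# Uncover the pot and lean its lid on the folding lid stand

## Robot

A 7-joint arm with a two-finger parallel gripper is mounted at the origin on a cart in front of the work surface, level with it; the furniture and walls round the work are solid. World frame = base frame: x ahead of the robot, y to its left, z up, the work surface at z = 0. Lengths are in m, angles in rad, forces in N, time in s.
With the tool pointing down it reaches from about 0.425 to 0.925 m from the base axis. Payload 6.8 kg.
Tool frame: the origin (TCP) lies on the front face of the gripper's body, between the roots of the fingers; the fingertips stand 73 mm ahead of it and the grasp point (between the pads) lies 54 mm ahead of it; z points along the fingers, y is the direction in which the jaws open and shut (so a half turn about z gives the same grasp; the last joint's range is limited). The gripper opens to 85 mm and grips with 20 to 120 N. Pads are 22 mm wide; open, the fingers measure 114 mm over their backs; the gripper's body (76 mm by 85 mm) begins 54 mm behind the grasp point. The pads swing forward as they close: fully open they stand 13 mm farther back than shut.
Start: joints at [1.018, 0.477, 0.022, 1.555, -0.011, 1.109, -0.083], TCP at [0.29, -0.609, 0.304] pointing down, gripper open.
Joint ranges: [-2.96, 2.96], [-0.34, 2.1], [-1.41, 1.46], [0.24, 2.44], [-1.37, 4.51], [0.17, 1.92], [-2.96, 2.96]. Speed limits (rad/s): [2.39, 2.39, 3.14, 3.14, 3.14, 3.14, 3.14].

## Interface

Orientations are given as a rotation vector (axis times angle).
In Python, from bench import * gives the robot as it stands.
- The arm moves only by the tool jog_arm, never from a script. Its argument "plan" is a list of rows, each a list of 2 entries, a list of its own where there are three numbers: the shift along the world's x, y, z in cm, then the turn about the world's z in rad. In form: [[[tx, ty, tz], twist], ...]. A call has 1 to 12 rows; each row shifts and turns the commanded pose from where the row before left it; what a row does not reach is not made up. A row lasts 1/10 s, in which the tool goes at most 50 mm and 8.59 degrees, less where a joint would pass 70% of its speed; a pose out of reach is approached as far as the arm can. A call is refused whole if a number of a shift passes 5 or a number of a turn 0.15, either way. A call with a gripper value outside its range is refused whole. "hand" is the finger opening in cm, from 0 to 8.54, set as the call begins (left out, the last holds). The fingers move at their own pace and stop on an object; "grip_force" is the grip in N (left out, the last holds). Time passes only in rows, so rows that do not move let the fingers close. It gives the time, the measured TCP pose, the force and the opening at its end, in the units of the state.
- get_obs(): the state, without advancing time (a new reading comes with each control period).
- grab_frame(name): name is "scene" or "top" or "wrist"; returns the picture (420x560x3 uint8, red, green, blue); there is no depth.
- get_calibration(name): a dict with "intrinsics" (3x3 intrinsics, pixels), "xyz" and "orientation" of the camera in the world. Camera axes: x right, y down, z forward; pixel columns grow to the right and rows downward; lengths in m; the calibration is good to about 2 mm. A picture is of the moment at which its call begins: read the wrist's pose just before it. get_calibration takes no time and is no camera call; for the wrist camera it gives the pose at the moment of the call.
- hand_in(): hands the job in, once; it reports no verdict.
The state is a dict: "clock": time; "joints": joint angles; "qvel": joint speeds; "tau": joint torques, N m; "tcp_pos": TCP position; "orientation": TCP orientation; "contact_force": force on the tool from outside, world axes, zero at the start; "moment": the same for the moment, N m; "grip_width": finger opening in m.
Only numpy, scipy, OpenCV 4.12 (cv2) and the standard library are available. Lean on these libraries where they do the work, as an engineer would, in place of code of your own. Each camera call takes 0.05 s, during which the arm holds its last target. There are 200 camera calls.

## Task

Uncover the pot of potatoes for serving. First swing the back bar of the folding lid stand up and over, away from the stand's front prongs, until it stops; then lift the lid off the pot by its handle and lean it on the stand, handle side facing out, with its lower rim down behind both front prongs and its underside against the back bar. Set the lid down gently, letting go only once it rests there, and leave the pot and the other things where they stand.

Things in the scene. Friction and masses are not known exactly. Their poses are not given: they have to be found in the camera images.
- lid_stand: Fixed folding lid stand: black drip tray (x -95 to 55 mm, y +-75, rim 13 high, floor 7) with two steel wire cradles at y = +-52. Each is a level 7 mm rod (top at z = 40) that turns up at its front end (x = -79 to -83) into a prong with an 11 mm rubber ball at z = 59. Origin: on the worktop under the stand; x points to the stand's back, away from the prongs; y along the back bar; z up.
- stand_back (a joint): Hinge of the stand's back, two close 6 mm wire legs that carry the red bar. 0 = folded level towards the prongs; grows as the bar swings up and over to the back; stop at 1.886 (18 degrees past upright), where it must be to carry a lid. Stiff (about 0.1 N m), stays where left.
- back_bar (a point): Middle of the short red back bar: a 14 mm thick round grip, 28 mm long along the stand's y with flat ends, 66 mm from the hinge axis, on two wire legs at y = +-8 mm. Free space on both sides as far as the cradles.
- back_hinge (a point): Middle of the hinge axis of the stand's back, 26 mm behind the stand's origin and 36 mm above the worktop; the axis runs along the stand's y.
- stand_seat (a point): Where the lid's origin is when the lid lies properly on the open stand (stand frame: x -15, z 76 mm). Its z axis is where the lid's z axis then points: up and to the stand's front, 32 degrees from vertical. How the lid is turned about that axis does not matter.
- lid: Round steel pot lid, 170 mm across, 0.32 kg. Origin: middle of the underside of its 5 mm thick rim; z out of its top. Below the rim a 150 mm wide plug reaches 6 mm into the pot; the top rises to 13 mm in the middle. Black bar handle along the lid's x: 78 mm long, 16 mm thick (along y), z = 38 to 52 mm, on posts at x = +-33 mm.
- lid_handle (a point): Middle of the lid's bar handle, 45 mm above the lid's origin.
- pot: Steel pot of boiled potatoes, 164 mm across and 95 mm high, 1.6 kg, inside width 156 mm, loose on a 10 mm thick round cork trivet. Origin: centre of its underside. Two black loop handles on its +y and -y sides reach 120 mm from the axis at a height of 76 mm.
- salt_shaker: Glass salt shaker with grey cap, 44 x 44 x 90 mm, origin under its centre. A bystander.
- mug: White mug with dots, 92 mm wide, 93 mm high, handle on one side, origin under its centre. A bystander.
- dessert_tub: Plastic dessert tub with foil lid, 72 mm wide, 71 mm high, origin under its centre. A bystander.

How it is judged:
By the outcome, as a careful person would: the job done as asked, in the order asked, and still so for the second after the job is handed in, with the robot touching nothing.
It also fails if it takes over 64 s, if anything falls off the work surface, if the arm or the gripper's body presses on something with over 40 N, if the wrist force passes 120 N, or if a joint passes its speed limit or range.

## Working session

There is one attempt and no reset: what is moved stays moved. The work goes in short steps, Python scripts to look and compute and a tool call to move; the robot and the scene stay as the last step left them, time stands still between calls to the robot, and variables do not carry over. Pictures are saved under pics/ and viewed, about 8 in all and at most 12, crops included, and the job is handed in when it is done.

Besides the shell and the picture viewer there is one more tool, called after "Call:" as a command line: name --argument value ..., lists and objects as JSON in quotes. jog_arm: Moves the arm, as the interface text tells. Its arguments: {"type":"object","properties":{"plan":{"type":"array","items":{"type":"array"}},"hand":{"type":"number"},"grip_force":{"type":"number"}},"required":["plan"]}

```bash
mkdir -p pics; python3 - <<'E'
from bench import *
import cv2,numpy as np
np.set_printoptions(precision=4,suppress=True)
print(get_obs())
for n in ["scene","top","wrist"]:
    c=get_calibration(n);print(n,c)
    cv2.imwrite(f"pics/{n}0.png",cv2.resize(grab_frame(n)[:,:,::-1],None,fx=1.4,fy=1.4,interpolation=cv2.INTER_CUBIC))
E
ls
```

```text
{'clock': 0.0, 'joints': array([ 1.0179,  0.4778,  0.0223,  1.5564, -0.0115,  1.1093, -0.0831]), 'qvel': array([ 0.0011,  0.0002,  0.0002, -0.0004, -0.0017,  0.0002, -0.0007]), 'tau': array([  0.0002, -59.6451,   1.6078, -28.1195,   0.0124,   0.0094,
         0.    ]), 'tcp_pos': array([ 0.2903, -0.6089,  0.3029]), 'orientation': array([-3.0625, -0.6926,  0.0008]), 'contact_force': array([0.056 , 0.0107, 0.6595]), 'moment': array([ 0.0824, -0.0433,  0.0135]), 'grip_width': 0.08524169867533923}
scene {'intrinsics': array([[492.1299,   0.    , 286.6216],
       [  0.    , 492.1299, 209.863 ],
       [  0.    ,   0.    ,   1.    ]]), 'xyz': array([-0.2852,  0.5891,  1.0831]), 'orientation': array([-1.2832,  2.2356, -0.9523])}
top {'intrinsics': array([[498.097 ,   0.    , 273.8641],
       [  0.    , 498.097 , 215.8354],
       [  0.    ,   0.    ,   1.    ]]), 'xyz': array([0.3234, 0.1172, 1.3492]), 'orientation': array([-2.0724,  2.1643, -0.2192])}
wrist {'intrinsics': array([[345.8432,   0.    , 280.8242],
       [  0.    , 345.8432, 211.9426],
       [  0.    ,   0.    ,   1.    ]]), 'xyz': array([ 0.3568, -0.5777,  0.374 ]), 'orientation': array([ 2.4421, -1.5425, -0.2275])}
pics
```

View pics/scene0.png

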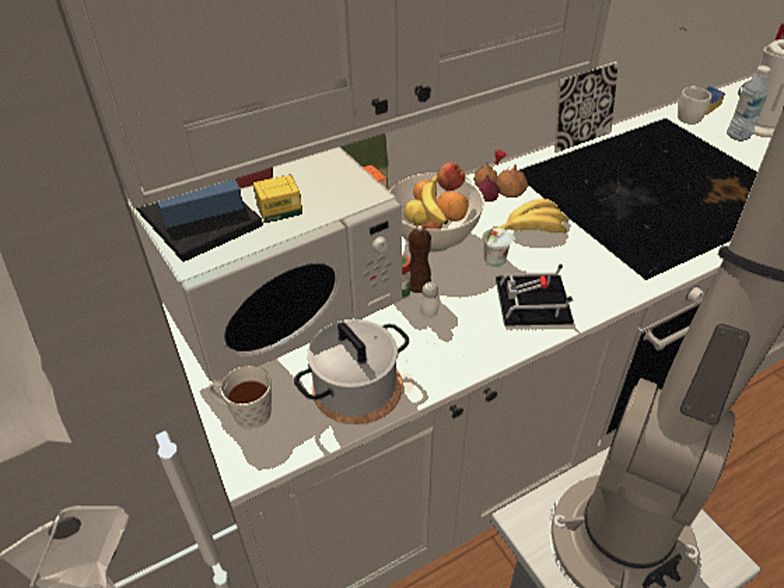

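View pics/top0.png

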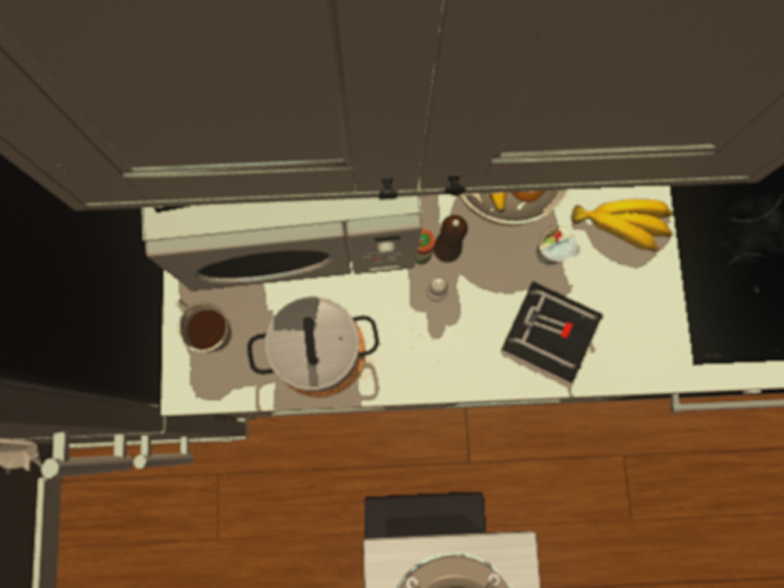

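The two views (1.4x scale) show the following:
- **Scene view:** the lid handle spans about (341,325) to (362,358), and the red bar is at (544,282).
- **Top view:** the handle spans (308,320) to (313,362), and the red bar is at (566,330). The stand tray has corners at (533,284), (602,316), (572,383) and (502,350), with the prongs on the right.

Next I'll triangulate these points.

```bash
cat > h.py <<'E'
from bench import *
import cv2,numpy as np
from scipy.spatial.transform import Rotation as R
np.set_printoptions(precision=4,suppress=True)
def ray(c,uv):
    d=R.from_rotvec(c["orientation"]).as_matrix()@np.linalg.inv(c["intrinsics"])@[uv[0],uv[1],1.]
    return np.array(c["xyz"]),d/np.linalg.norm(d)
def tri(obs):  # [(calib,uv)...]
    A=np.zeros((3,3));b=np.zeros(3);rs=[ray(*o) for o in obs]
    for o,d in rs:
        P=np.eye(3)-np.outer(d,d);A+=P;b+=P@o
    x=np.linalg.solve(A,b);return x,[1e3*np.linalg.norm(np.cross(x-o,d)) for o,d in rs]
def onz(c,uv,z):
    o,d=ray(c,uv);return o+d*(z-o[2])/d[2]
def proj(c,p):
    q=c["intrinsics"]@(R.from_rotvec(c["orientation"]).as_matrix().T@(np.asarray(p)-c["xyz"]));return q[:2]/q[2]
def red(img):
    h=cv2.cvtColor(img,cv2.COLOR_RGB2HSV);m=(((h[...,0]<6)|(h[...,0]>174))&(h[...,1]>170)&(h[...,2]>120)).astype(np.uint8)
    n,l,s,ce=cv2.connectedComponentsWithStats(m);return [(s[i,4],ce[i]) for i in range(1,n) if s[i,4]>8]
E
python3 - <<'E'
from h import *
S,T=get_calibration("scene"),get_calibration("top");k=1/1.4
print(red(cv2.cvtColor(cv2.imread("pics/scene0.png"),4)),red(cv2.cvtColor(cv2.imread("pics/top0.png"),4)))
f=lambda a,b:print(*tri([(S,np.array(a)*k),(T,np.array(b)*k)]))
f((544,282),(566,330)); f((341,325),(308,320)); f((362,358),(313,362)); f((351.5,341),(310.5,341))
for c in [(533,284),(602,316),(572,383),(502,350)]: print(onz(T,np.array(c)*k,.012))
print("salt",onz(T,np.array((437,288))*k,.085),"mug",onz(T,np.array((205,328))*k,.09))
E
```

```text
[(np.int32(30), array([500.2   , 153.1333])), (np.int32(41), array([451.5122, 168.878 ])), (np.int32(60), array([543.2167, 281.1   ]))] [(np.int32(15), array([557.4   , 234.9333])), (np.int32(109), array([566.2294, 329.6881]))]
[ 0.5166 -0.2388  0.0535] [np.float64(1.8301543214001574), np.float64(1.8301543214001694)]
[0.5411 0.238  0.1471] [np.float64(0.3563127446006369), np.float64(0.3563127446005973)]
[0.4698 0.233  0.1214] [np.float64(0.13950996548593197), np.float64(0.13950996548593558)]
[0.5054 0.2353 0.1352] [np.float64(0.014642027074494399), np.float64(0.01464202707460927)]
[ 0.6181 -0.1926  0.012 ]
[ 0.5485 -0.3216  0.012 ]
[ 0.4212 -0.2504  0.012 ]
[ 0.4904 -0.1216  0.012 ]
salt [0.6021 0.0032 0.085 ] mug [0.5445 0.4318 0.09  ]
```

Call:
jog_arm --plan '[[[2.4,3.9,-0.6],0.08],[[2.4,3.9,-0.6],0.08],[[2.4,3.9,-0.6],0.08],[[2.4,3.9,-0.6],0.08],[[2.4,3.9,-0.6],0.08],[[2.4,3.9,-0.6],0.08],[[2.4,3.9,-0.6],0.08],[[2.4,3.9,-0.6],0.08],[[0,0,0],0],[[0,0,0],0]]' --hand 4.6

```text
clock: 1.15
tcp_pos: [0.4829, -0.2962, 0.2556]
orientation: [-2.688, -1.625, 0.0]
contact_force: [-0.5, -0.9, 0.3]
grip_width: 0.046
```

```bash
python3 - <<'E'
from h import *
o=get_obs();print(o["clock"],o["tcp_pos"],o["joints"],R.from_rotvec(o["orientation"]).as_matrix())
W=get_calibration("wrist");im=grab_frame("wrist");np.save("w1.npy",im)
print(W["xyz"],R.from_rotvec(W["orientation"]).as_matrix()[:,2],red(im))
import pickle;pickle.dump(W,open("w1.pkl","wb"))
cv2.imwrite("pics/w1.png",cv2.resize(im[:,:,::-1],None,fx=1.4,fy=1.4,interpolation=cv2.INTER_CUBIC))
E
```

```text
1.15 [ 0.4829 -0.2962  0.2556] [ 0.6267  0.3638 -0.2328  1.8549  0.102   0.9351 -0.1357] [[ 0.4649  0.8853 -0.0006]
 [ 0.8853 -0.4649  0.0005]
 [ 0.0001 -0.0008 -1.    ]]
[ 0.5176 -0.2317  0.3266] [-0.1339 -0.2526 -0.9583] [(np.int32(678), array([282.969 , 114.2817]))]
```

View pics/w1.png

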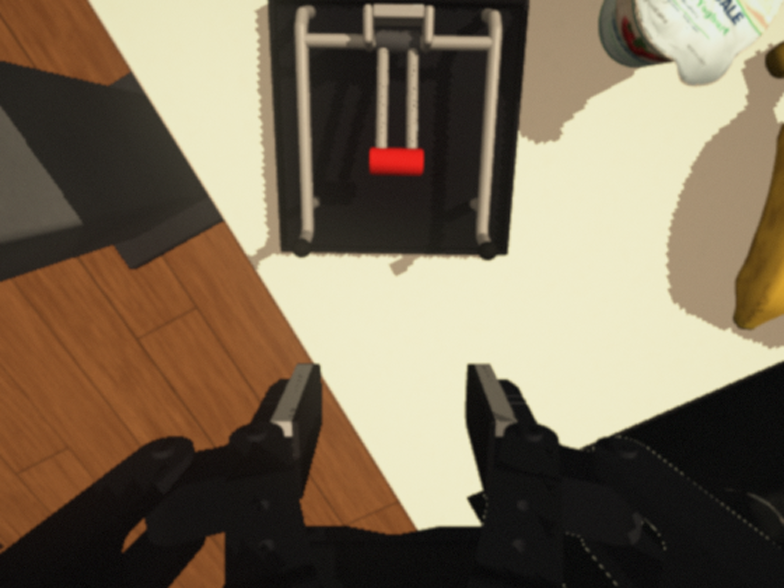

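The wrist view shows the red bar at (397,161), prong balls at (302,247) and (488,249), and the rods' back bends at (304,15) and (492,17). The tool is almost aligned with the stand.

```bash
python3 - <<'E'
from h import *
import pickle
S,T=get_calibration("scene"),get_calibration("top");W=pickle.load(open("w1.pkl","rb"));k=1/1.4
b=(282.97,114.28)
for obs in ([(W,b),(T,np.array((566.2,329.7))*k)],[(W,b),(S,np.array((543.3,281.6))*k)],[(W,b),(T,np.array((566.2,329.7))*k),(S,np.array((543.3,281.6))*k)]):print(*tri(obs))
B=onz(W,b,.039)
L,Rr=onz(W,np.array((302,247))*k,.059),onz(W,np.array((488,249))*k,.059)
d=L-Rr; print("bar",B,"balls",L,Rr,np.linalg.norm(d),"yaw",np.degrees(np.arctan2(d[1],d[0]))-90)
tL,tR=onz(W,np.array((282,251))*k,.013),onz(W,np.array((508,254))*k,.013);print(tL,tR,np.linalg.norm(tL-tR))
m=(L+Rr)/2;print("ball->bar",B-m,np.linalg.norm((B-m)[:2]))
print(np.linalg.norm(onz(W,np.array((304,15))*k,.04)-onz(W,np.array((492,17))*k,.04)))
E
```

```text
[ 0.517  -0.2358  0.0613] [np.float64(0.10833483828566261), np.float64(0.1083348382858919)]
[ 0.5161 -0.2368  0.0563] [np.float64(1.2299016214941927), np.float64(1.2299016214942415)]
[ 0.5168 -0.237   0.0561] [np.float64(1.1014116936636897), np.float64(1.1249960277810558), np.float64(1.6082471858301053)]
bar [ 0.5169 -0.2362  0.039 ] balls [ 0.4486 -0.2528  0.059 ] [ 0.5402 -0.3023  0.059 ] 0.10414890735957678 yaw 61.62466839957645
[ 0.4237 -0.2526  0.013 ] [ 0.5543 -0.3236  0.013 ] 0.1487066298267542
ball->bar [ 0.0225  0.0414 -0.02  ] 0.04713743736698203
0.09900385345808142
```

The bar sits at about z = 0.057, which is roughly 0.33 rad already raised, and the radius agrees with that. The stand yaw is 61.6° and its origin is about (0.534, -0.205). I'll grip the bar across its flat ends.

Call:
jog_arm --plan '[[[1.7,3.0,-1],-0.01],[[1.7,3.0,-1],0],[[0,0,-3.1],0],[[0,0,-3.1],0],[[0,0,-3.1],0],[[0,0,-2],0],[[0,0,-1.3],0],[[0,0,0],0],[[0,0,0],0]]'

```text
clock: 2.1
tcp_pos: [0.5166, -0.2383, 0.1105]
orientation: [2.699, 1.606, 0.0]
contact_force: [-0.4, 0.4, -0.6]
grip_width: 0.0459
```

```bash
python3 - <<'E'
from h import *
o=get_obs();print(o["clock"],o["tcp_pos"],o["joints"],o["contact_force"])
im=grab_frame("wrist");print(red(im))
cv2.imwrite("pics/w2.png",im[:,:,::-1])
E
```

```text
2.1 [ 0.5166 -0.2383  0.1105] [ 0.4882  0.567  -0.2137  1.9416  0.1897  0.6513 -0.3418] [-0.3877  0.3634 -0.5959]
[(np.int32(2420), array([275.6595, 299.857 ]))]
```

View pics/w2.png

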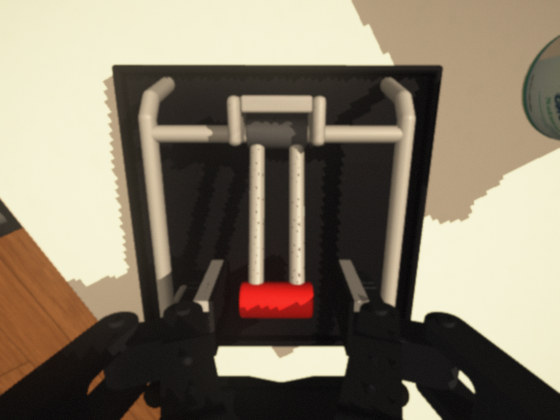

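The bar lies between the fingers at (276,300). The estimate puts it slightly further along and higher, so I'll nudge the tool and close.

Call:
jog_arm --plan '[[[0.1,0.2,0.2],0],[[0,0,0],0],[[0,0,0],0],[[0,0,0],0],[[0,0,0],0],[[0,0,0],0]]' --hand 1.5 --grip_force 30

```text
clock: 2.75
tcp_pos: [0.5163, -0.2355, 0.1123]
orientation: [-2.699, -1.607, 0.003]
contact_force: [-5.8, -0.2, 3.7]
grip_width: 0.0269
```

Call:
jog_arm --plan '[[[0.16,0.3,0.75],0],[[0.2,0.36,0.72],0],[[0.25,0.46,0.64],0],[[0.27,0.5,0.59],0],[[0.31,0.58,0.5],0],[[0.34,0.63,0.42],0],[[0,0,0],0],[[0,0,0],0]]'

```text
clock: 3.55
tcp_pos: [0.5325, -0.2058, 0.1488]
orientation: [-2.697, -1.609, 0.001]
contact_force: [-6.6, 0.2, 1.0]
grip_width: 0.0271
```

Call:
jog_arm --plan '[[[0.36,0.66,0.32],0],[[0.37,0.69,0.24],0],[[0.39,0.71,0.14],0],[[0.39,0.73,0.02],0],[[0.44,0.81,-0.1],0],[[0.44,0.83,-0.23],0],[[0,0,0],0],[[0,0,0],0]]'

```text
clock: 4.35
tcp_pos: [0.5569, -0.1611, 0.1527]
orientation: [-2.697, -1.609, -0.001]
contact_force: [-5.3, 2.6, 1.6]
grip_width: 0.0271
```

Call:
jog_arm --plan '[[[0.2,0.36,-0.14],0],[[0.2,0.36,-0.16],0],[[0,0,0],0]]'

```text
clock: 4.65
tcp_pos: [0.5597, -0.1563, 0.1506]
orientation: [2.699, 1.608, -0.005]
contact_force: [-10.5, -1.1, 12.4]
grip_width: 0.0268
```

Call:
jog_arm --plan '[[[0,0,0],0],[[0,0,0],0],[[0,0,0],0],[[0,0,3],0],[[0,0,4],0],[[0,0,4],0],[[0,0,4],0],[[-1,4,0],-0.1],[[-1,4,0],-0.1],[[-1,4,0],-0.1],[[-1,4,0],-0.1],[[-1,4,0],-0.1]]' --hand 5

```text
clock: 5.85
tcp_pos: [0.5106, 0.0464, 0.2996]
orientation: [-3.014, -0.885, -0.003]
contact_force: [0.7, -0.4, 0.7]
grip_width: 0.0497
```

Call:
jog_arm --plan '[[[-1.2,4,0],-0.1],[[-1.2,4,0.3],-0.1],[[-1.2,4,0.3],-0.1],[[-1.2,4,0.2],-0.1],[[-1.2,3.3,0.2],-0.1],[[0,0,0],0],[[0,0,0],0]]'

```text
clock: 6.55
tcp_pos: [0.4505, 0.2386, 0.3093]
orientation: [-3.138, -0.123, -0.002]
contact_force: [-0.3, -0.7, 0.2]
grip_width: 0.0498
```

```bash
python3 - <<'E'
from h import *
import pickle
o=get_obs();print(o["clock"],o["tcp_pos"],o["joints"],R.from_rotvec(o["orientation"]).as_matrix()[:,0])
W=get_calibration("wrist");im=grab_frame("wrist");pickle.dump(W,open("w3.pkl","wb"))
s,t=grab_frame("scene"),grab_frame("top")
for n in "s","t": print(red(s if n=="s" else t))
z=lambda a,y,x,h,w:cv2.resize(a[y:y+h,x:x+w],(420,315),interpolation=cv2.INTER_CUBIC)
big=np.hstack([cv2.resize(im,(560,420)),np.vstack([cv2.resize(s[160:265,330:440],(240,210)),cv2.resize(t[190:285,340:450],(240,210))])])
cv2.imwrite("pics/w3.png",big[:,:,::-1])
E
```

```text
6.55 [0.4505 0.2386 0.3093] [-0.3007  0.2224 -0.3557  1.9197  0.0906  1.0136 -2.1888] [0.9969 0.0781 0.0011]
[(np.int32(14), array([357.1429, 109.1429])), (np.int32(21), array([322.1905, 121.0476])), (np.int32(33), array([362.4242, 192.1515]))]
[(np.int32(59), array([378.3898, 218.9153]))]
```

View pics/w3.png

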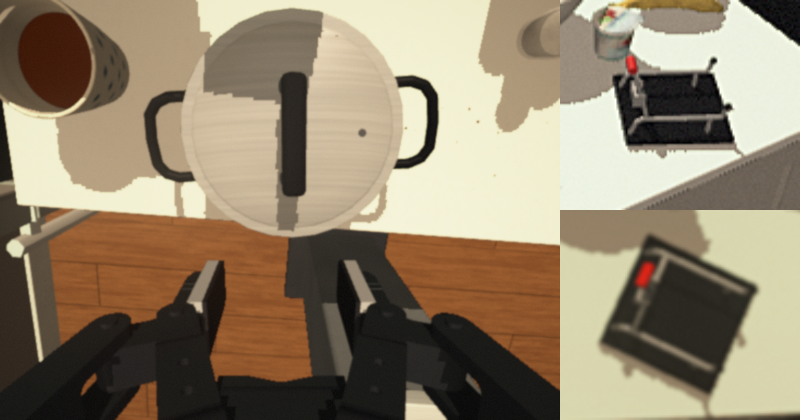

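The wrist view shows the handle from (294,72) to (293,196), parallel to the tool axis. The bar is visibly up in both insets.

```bash
python3 - <<'E'
from h import *
import pickle
S,T=get_calibration("scene"),get_calibration("top");W=pickle.load(open("w3.pkl","rb"))
print("bar",*tri([(S,(362.4,192.2)),(T,(378.4,218.9))]))
ex=np.array([.4757,.8796]);o=np.array([.534,-.205])
p=tri([(S,(362.4,192.2)),(T,(378.4,218.9))])[0];print("bar stand x,y",(p[:2]-o)@ex,(p[:2]-o)@[-ex[1],ex[0]])
for z in (.15,.157): 
  a,b=onz(W,(294,72),z),onz(W,(293,196),z);print(z,a,b,np.linalg.norm(a-b),np.degrees(np.arctan2(*(a-b)[1::-1])),(a+b)/2)
k=1/1.4
print(tri([(W,(293.5,134)),(S,np.array((351.5,341))*k),(T,np.array((310.5,341))*k)]))
E
```

```text
bar [ 0.5575 -0.1652  0.0932] [np.float64(1.2262578530911956), np.float64(1.2262578530911266)]
bar stand x,y 0.04622082705334573 -0.0017453356515335864
0.15 [0.5464 0.238  0.15  ] [0.4675 0.2318 0.15  ] 0.0791655104360064 4.55486174212041 [0.507  0.2349 0.15  ]
0.157 [0.5457 0.2382 0.157 ] [0.4692 0.2321 0.157 ] 0.07676018290581851 4.554861742120401 [0.5075 0.2352 0.157 ]
(array([0.5068, 0.2349, 0.1333]), [np.float64(1.1168501281593954), np.float64(0.2545969576520392), np.float64(1.290386934467716)])
```

Call:
jog_arm --plan '[[[2.8,-0.2,0],0],[[2.85,-0.15,0],0],[[0,0,-3],0],[[0,0,-3],0],[[0,0,-2.6],0],[[0,0,-1.4],0],[[0,0,-0.7],0],[[0,0,0],0],[[0,0,0],0]]'

```text
clock: 7.6
tcp_pos: [0.5078, 0.2342, 0.2031]
orientation: [-3.139, -0.117, -0.003]
contact_force: [0.2, -0.1, 0.5]
grip_width: 0.0502
```

```bash
python3 - <<'E'
from h import *
o=get_obs();print(o["clock"],o["tcp_pos"],o["joints"],o["contact_force"])
cv2.imwrite("pics/w4.png",grab_frame("wrist")[:,:,::-1])
E
```

```text
7.6 [0.5078 0.2342 0.2031] [-0.2986  0.4257 -0.3081  1.9116  0.1712  0.8277 -2.1933] [ 0.2083 -0.0798  0.5019]
```

View pics/w4.png

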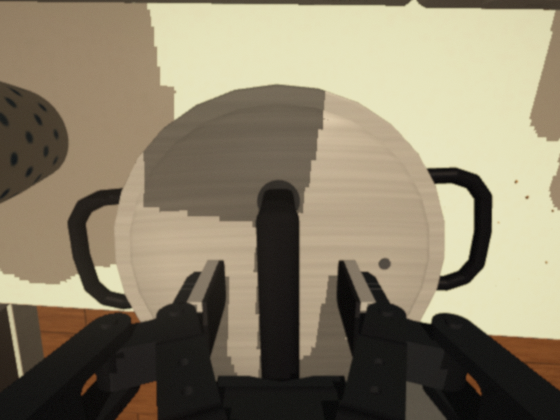

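The handle is centred between the fingers (handle at about x = 279, gap centre at 281). I'll close on it and lift straight up.

Call:
jog_arm --plan '[[[0,0,0],0],[[0,0,0],0],[[0,0,0],0],[[0,0,0],0],[[0,0,0],0],[[0,0,0],0],[[0,0,0],0]]' --hand 0.5 --grip_force 30

```text
clock: 8.35
tcp_pos: [0.5075, 0.2343, 0.2028]
orientation: [-3.139, -0.118, -0.002]
contact_force: [-1.7, -0.1, 5.5]
grip_width: 0.0154
```

Call:
jog_arm --plan '[[[0,0,0.5],0],[[0,0,0.8],0],[[0,0,1],0],[[0,0,1.5],0],[[0,0,2.5],0],[[0,0,3],0],[[0,0,2],0],[[0,0,0],0]]'

```text
clock: 9.15
tcp_pos: [0.5083, 0.2347, 0.3186]
orientation: [-3.137, -0.117, -0.009]
contact_force: [0.2, -0.5, -3.2]
grip_width: 0.0154
```

```bash
python3 - <<'E'
from h import *
o=get_obs();print(o["clock"],o["tcp_pos"],o["grip_width"],o["contact_force"],o["moment"])
cv2.imwrite("pics/w5.png",np.hstack([grab_frame("wrist"),cv2.resize(grab_frame("scene")[200:320,150:310],(240,180)).repeat(1,0) if 0 else cv2.copyMakeBorder(cv2.resize(grab_frame("scene")[170:330,150:310],(240,240)),0,180,0,0,0)])[:,:,::-1])
E
```

```text
9.15 [0.5083 0.2347 0.3186] 0.015400284544206362 [ 0.2371 -0.5083 -3.2481] [-0.0065  0.038   0.0351]
```

View pics/w5.png

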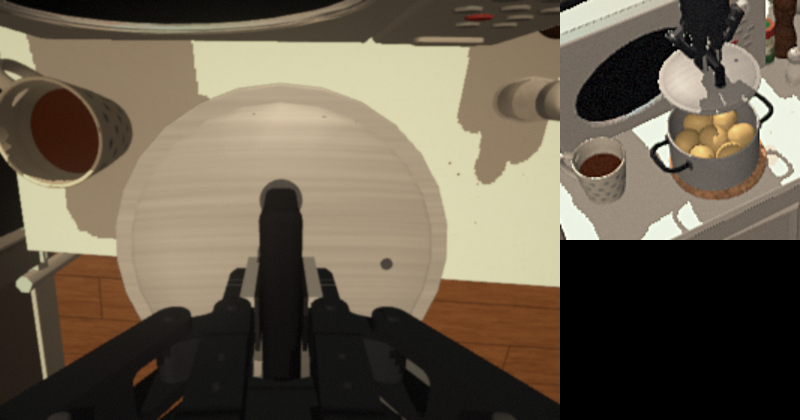

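The lid is off the pot and level, reading 3.2 N, which is its weight. I'll carry it to just behind its seat above the bar, turning it 1.0 rad.

Call:
jog_arm --plan '[[[0,-2,0],0],[[0,-3.5,0],0.05],[[0,-4,0],0.1],[[0,-4,0],0.1],[[0,-4,0],0.1],[[0,-4,0],0.1],[[0,-4,0],0.1],[[0.2,-4,0],0.1],[[0.4,-4,0],0.1],[[0.4,-4,0],0.1],[[0.4,-4,0],0.1],[[0.4,-2.5,0],0.05]]'

```text
clock: 10.45
tcp_pos: [0.5236, -0.2098, 0.3129]
orientation: [-2.698, -1.607, 0.005]
contact_force: [0.7, -0.3, -3.9]
grip_width: 0.0155
```

Call:
jog_arm --plan '[[[0,-1.4,0],0],[[0,0,-2],0],[[0,0,-2.5],0],[[0,0,-2],0],[[0,0,-1],0],[[0,0,0],0],[[0,0,0],0]]'

```text
clock: 11.15
tcp_pos: [0.5255, -0.2196, 0.2404]
orientation: [2.699, 1.608, 0.001]
contact_force: [0.1, 0.0, -4.4]
grip_width: 0.0153
```

```bash
cat > st.py <<'E'
from h import *
import sys
o=get_obs();t=o["tcp_pos"];a=np.array([.534,-.205]);e=np.array([.4757,.8796])
x=R.from_rotvec(o["orientation"]).as_matrix()[:,0]
print(o["clock"],t,"u,y",(t[:2]-a)@e,(t[:2]-a)@[-e[1],e[0]],"yaw",np.degrees(np.arctan2(x[1],x[0])),o["contact_force"],o["moment"],o["grip_width"])
if len(sys.argv)>1:
    s=cv2.resize(grab_frame("scene")[140:260,320:450],(520,480),interpolation=cv2.INTER_CUBIC)
    w=cv2.resize(grab_frame("wrist"),(280,210));w=cv2.copyMakeBorder(w,0,270,0,0,0)
    w[215:455,:]=cv2.resize(grab_frame("top")[180:300,330:470],(280,240))
    cv2.imwrite(f"pics/{sys.argv[1]}.png",np.hstack([s,w])[:,:,::-1])
E
python3 st.py
```

```text
11.15 [ 0.5255 -0.2196  0.2404] u,y -0.016908956982574833 0.0005449196291656128 yaw 61.5890094362293 [ 0.1095  0.0191 -4.3811] [-0.0743 -0.0181  0.0201] 0.015269661723163389
```

Call:
jog_arm --plan '[[[0,0,-1.5],0],[[0,0,-1],0],[[0,0,-0.5],0],[[0,0,-0.5],0],[[0,0,-0.5],0],[[0,0,0],0]]' --grip_force 20

```text
clock: 11.75
tcp_pos: [0.525, -0.2223, 0.201]
orientation: [2.698, 1.604, -0.001]
contact_force: [-3.9, -4.2, 2.8]
grip_width: 0.0155
```

```bash
python3 st.py p6
```

```text
11.75 [ 0.525  -0.2223  0.201 ] u,y -0.019519309154224253 -0.00027006432351217265 yaw 61.45343082549448 [-3.9146 -4.151   2.8107] [-0.5409  0.6546  0.0561] 0.015462177600929619
```

View pics/p6.png

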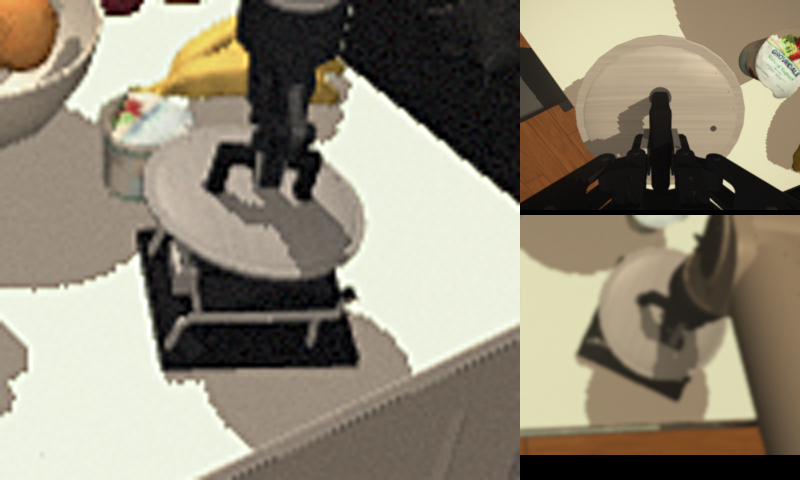

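The lid has touched the bar and is beginning to tilt, with about 7 N of contact. I'll keep lowering gently.

Call:
jog_arm --plan '[[[0.1,0.2,-0.4],0],[[0,0,-0.4],0],[[0,0,-0.4],0],[[0,0,-0.4],0],[[0,0,-0.3],0],[[0,0,-0.3],0],[[0,0,0],0],[[0,0,0],0]]'

```text
clock: 12.7
tcp_pos: [0.5241, -0.2243, 0.1792]
orientation: [2.699, 1.598, -0.008]
contact_force: [-8.9, -15.5, 7.0]
grip_width: 0.0153
```

```bash
python3 st.py p7
```

```text
12.7 [ 0.5241 -0.2243  0.1792] u,y -0.021686421887020052 -0.0005195053485834363 yaw 61.25302423634715 [ -8.8938 -15.4746   6.9693] [-2.8894  1.7008  0.0903] 0.015255881534837267
```

View pics/p7.png

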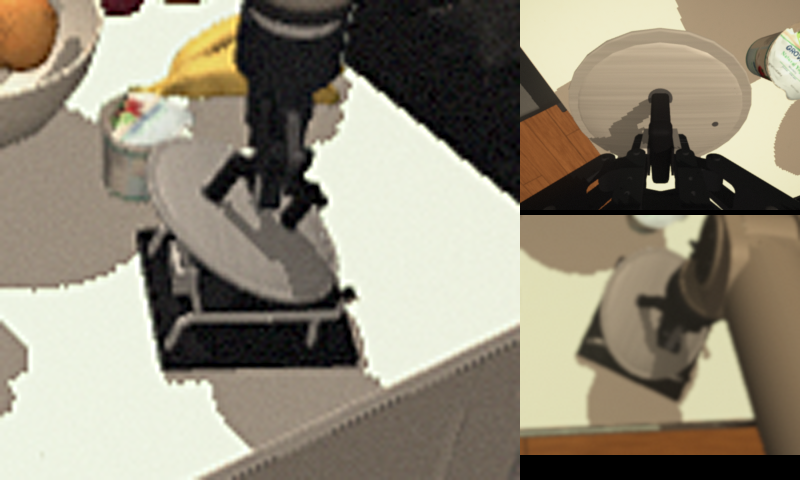

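The tilt is near its final value. I'll slide the lid down and forward along the bar, which also takes the load off.

Call:
jog_arm --plan '[[[-0.2,-0.37,-0.1],0],[[-0.2,-0.37,-0.1],0],[[-0.2,-0.37,-0.2],0],[[0,0,0],0],[[0,0,0],0]]'

```text
clock: 13.35
tcp_pos: [0.5208, -0.2291, 0.1743]
orientation: [2.698, 1.608, 0.002]
contact_force: [0.3, -1.6, 2.8]
grip_width: 0.0155
```

```bash
python3 st.py
```

```text
13.35 [ 0.5208 -0.2291  0.1743] u,y -0.027436025299449038 0.0001345768680438152 yaw 61.58889736050745 [ 0.2862 -1.6292  2.8265] [ 0.0625 -0.4151 -0.0467] 0.015468126788813876
```

Call:
jog_arm --plan '[[[-0.14,-0.26,-0.15],0],[[-0.14,-0.26,-0.15],0],[[-0.14,-0.26,-0.15],0],[[0,0,0],0],[[0,0,0],0]]'

```text
clock: 13.85
tcp_pos: [0.5172, -0.2344, 0.1697]
orientation: [-2.695, -1.611, -0.004]
contact_force: [2.4, 5.8, 4.7]
grip_width: 0.0153
```

```bash
python3 st.py p8
```

```text
13.85 [ 0.5172 -0.2344  0.1697] u,y -0.033828176904811165 0.000849272233178272 yaw 61.7255562254563 [2.4053 5.8176 4.7076] [ 1.5928 -0.7143  0.017 ] 0.015342406951656173
```

View pics/p8.png

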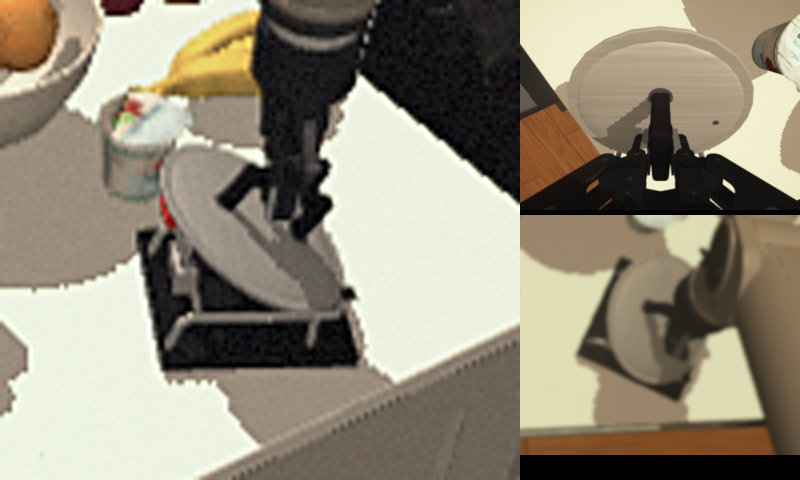

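The lid's front rim is on the rods, but it's tilted too steeply (about 40°), with the front still short of the prongs and the bar behind it clear. I'll lift slightly, move forward to the prongs and lower again.

Call:
jog_arm --plan '[[[0,0,0.4],0],[[-0.15,-0.26,0],0],[[-0.15,-0.26,0],0],[[-0.1,-0.18,0],0],[[0,0,0],0],[[0,0,0],0]]'

```text
clock: 14.6
tcp_pos: [0.5142, -0.2394, 0.1742]
orientation: [-2.694, -1.612, -0.008]
contact_force: [4.8, 11.3, 8.0]
grip_width: 0.0152
```

```bash
python3 st.py
```

```text
14.6 [ 0.5142 -0.2394  0.1742] u,y -0.039693245785069844 0.0009924195868124353 yaw 61.79760898013055 [ 4.7796 11.2611  8.0195] [ 2.7926 -0.8721 -0.2083] 0.015247289429221473
```

```bash
cat > fit.py <<'E'
from h import *
import sys
from scipy.optimize import differential_evolution as DE
o=get_obs();t=o["tcp_pos"];a=np.array([.534,-.205]);e2=np.array([.4757,.8796])
C={};G={};I={}
for n in ("wrist","scene"):
    C[n]=get_calibration(n);I[n]=grab_frame(n)
    g=cv2.GaussianBlur(I[n],(0,0),1.2).astype(np.float32)
    G[n]=np.max([np.hypot(cv2.Sobel(g[...,i],5,1,0),cv2.Sobel(g[...,i],5,0,1)) for i in range(3)],0)
    G[n]=np.minimum(G[n],120)
ph=np.linspace(0,2*np.pi,120)
def pts(p,z,r=.085):   # p: u,z of grip (stand), theta, handle slip s
    u,h,th,y=p;e=np.array([np.cos(th),np.sin(th)]);n=np.array([-np.sin(th),np.cos(th)])
    q=np.array([u,h])+(z-.045)*n+r*np.cos(ph)[:,None]*e
    v=y+r*np.sin(ph)
    return np.c_[a+q[:,:1]*e2+v[:,None]*[-e2[1],e2[0]],q[:,1]]
def hull(c,p):
    P=np.vstack([pts(p,.0),pts(p,.005)]);uv=np.array([proj(c,x) for x in P]).astype(np.float32)
    h=cv2.convexHull(uv)[:,0];d=np.vstack([h,h[:1]]);s=np.r_[0,np.cumsum(np.linalg.norm(np.diff(d,axis=0),axis=1))]
    l=np.linspace(0,s[-1],200);return np.c_[np.interp(l,s,d[:,0]),np.interp(l,s,d[:,1])]
def cost(p):
    c=0
    for n in C:
        q=hull(C[n],p).astype(np.float32);q=q[q[:,1]<(290 if n=="wrist" else 999)]
        v=cv2.remap(G[n],q[:,0],q[:,1],1);c-=v.mean()
    return c
u0=(t[:2]-a)@e2;z0=t[2]-.053
r=DE(cost,[(u0-.02,u0+.02),(z0-.015,z0+.015),(.0,1.1),(-.008,.008)],seed=1,maxiter=40,popsize=12)
p=r.x;th=p[2];e=np.array([np.cos(th),np.sin(th)]);n=np.array([-np.sin(th),np.cos(th)])
print("tcp u,gz",u0,z0,"fit u,z,theta deg,y",p[:2],np.degrees(th),p[3],r.fun)
O=p[:2]-.045*n;print("origin",O,"chord P",O-.067*e,"front",O-.085*e,"bar n dist",n@(np.array([.0465,.0988])-O),"along",e@(np.array([.0465,.0988])-O))
for k in C:
    cv2.polylines(I[k],[(hull(C[k],p)*8).astype(np.int32)],False,(0,255,0),1,cv2.LINE_AA,3)
w=cv2.resize(I["wrist"],(400,300));s=cv2.resize(I["scene"][150:250,330:430],(400,400),interpolation=cv2.INTER_CUBIC)
cv2.imwrite(f"pics/{sys.argv[1]}.png",np.hstack([cv2.copyMakeBorder(w,0,100,0,0,0),s])[:,:,::-1])
E
python3 fit.py f1
```

```text
tcp u,gz -0.039693245785069844 0.12124584294835736 fit u,z,theta deg,y [-0.0441  0.1211] 33.10963210849809 0.0009423560561069717 -194.7415008544922
origin [-0.0196  0.0834] chord P [-0.0757  0.0468] front [-0.0907  0.037 ] bar n dist -0.02316977860144864 along 0.06374571070327197
```

The fit gives a tilt of 33°. The rim is touching the prongs and sits 7 mm above the rods, with the bar 10 mm off the underside. I'll move back about 5 mm and down 7 mm.

Call:
jog_arm --plan '[[[0.17,0.3,0],0],[[0.17,0.3,0],0],[[0,0,-0.25],0],[[0,0,-0.25],0],[[0,0,-0.2],0],[[0,0,0],0],[[0,0,0],0]]'

```text
clock: 15.4
tcp_pos: [0.5157, -0.2368, 0.1665]
orientation: [-2.697, -1.609, -0.002]
contact_force: [1.7, 6.6, 2.9]
grip_width: 0.0153
```

```bash
python3 st.py; python3 fit.py f2
```

```text
15.4 [ 0.5157 -0.2368  0.1665] u,y -0.0366636555727473 0.0010054417937781872 yaw 61.62779560665708 [1.7278 6.6456 2.9401] [ 1.2688 -0.413   0.0154] 0.01530993094344668
tcp u,gz -0.0366636555727473 0.11354250192447199 fit u,z,theta deg,y [-0.0416  0.114 ] 32.541230619406456 0.0008192690959059584 -194.59962
origin [-0.0174  0.0761] chord P [-0.0738  0.04  ] front [-0.089   0.0303] bar n dist -0.015176006096575349 along 0.0660604926702643
```

Call:
jog_arm --plan '[[[0.1,0.19,0],0],[[0.05,0.1,-0.05],0],[[0,0,0],0],[[0,0,0],0]]'

```text
clock: 15.9
tcp_pos: [0.5162, -0.2358, 0.166]
orientation: [-2.699, -1.607, 0.002]
contact_force: [-1.4, 0.3, 4.6]
grip_width: 0.0157
```

```bash
python3 st.py; python3 fit.py f3
```

```text
15.9 [ 0.5162 -0.2358  0.166 ] u,y -0.035525964414220075 0.0010126949137914904 yaw 61.53381786339322 [-1.3774  0.3343  4.6119] [ 0.0493  0.3083 -0.0247] 0.015725285525587725
tcp u,gz -0.035525964414220075 0.11296596650042531 fit u,z,theta deg,y [-0.0407  0.1136] 32.5500883431697 0.0008058330643081756 -193.66156
origin [-0.0164  0.0756] chord P [-0.0729  0.0396] front [-0.0881  0.0299] bar n dist -0.01433792515231331 along 0.06552751874933059
```

View pics/f3.png

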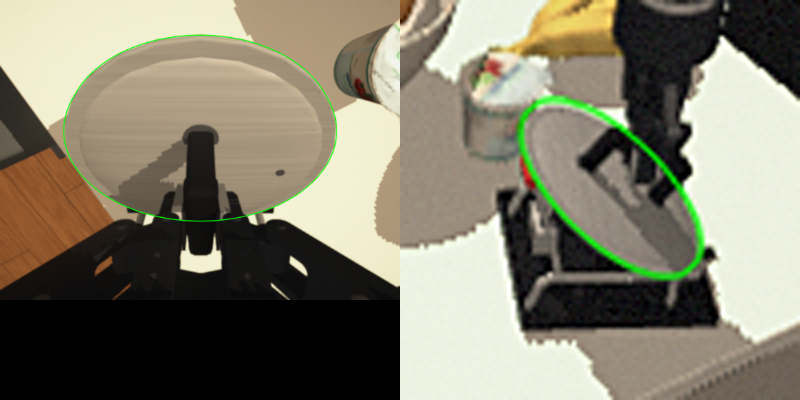

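The overlay matches the rim: tilt 32.5° and origin (-16, 76) against a seat of (-15, 76). I'll ease it 1 to 2 mm further onto the bar, then release.

Call:
jog_arm --plan '[[[0.07,0.13,0],0],[[0.05,0.09,0],0],[[0,0,0],0],[[0,0,0],0]]'

```text
clock: 16.4
tcp_pos: [0.5164, -0.2355, 0.1659]
orientation: [2.7, 1.604, -0.005]
contact_force: [-4.4, -3.7, 6.3]
grip_width: 0.0153
```

```bash
python3 st.py; python3 fit.py f4
```

```text
16.4 [ 0.5164 -0.2355  0.1659] u,y -0.03515707628341792 0.0009764005919403836 yaw 61.443899764215224 [-4.4039 -3.723   6.2615] [-0.8917  0.9125  0.1474] 0.015299039812902194
tcp u,gz -0.03515707628341792 0.11293439774860536 fit u,z,theta deg,y [-0.0405  0.1133] 32.452294045210856 0.0008287839996766323 -193.03952
origin [-0.0164  0.0754] chord P [-0.0729  0.0394] front [-0.0881  0.0298] bar n dist -0.013961162825720167 along 0.06561661575043465
```

The lid now presses on the bar with about 5 N. I'll relax that load slightly, open and retreat straight up.

Call:
jog_arm --plan '[[[-0.05,-0.1,0.05],0],[[0,0,0],0]]'

```text
clock: 16.7
tcp_pos: [0.5164, -0.2354, 0.1661]
orientation: [2.7, 1.606, -0.003]
contact_force: [-3.0, -4.5, 1.7]
grip_width: 0.0158
```

Call:
jog_arm --plan '[[[0,0,0],0],[[0,0,0],0],[[0,0,0],0],[[0,0,0],0],[[0,0,0],0]]' --hand 5

```text
clock: 17.2
tcp_pos: [0.5177, -0.2336, 0.1665]
orientation: [-2.698, -1.609, -0.0]
contact_force: [-0.1, 0.1, 0.4]
grip_width: 0.0502
```

Call:
jog_arm --plan '[[[0,0,1],0],[[0,0,2],0],[[0,0,3],0],[[0,0,3],0],[[0,0,3],0],[[0,0,2],0],[[0,0,0],0],[[0,0,0],0]]'

```text
clock: 18.0
tcp_pos: [0.5175, -0.2338, 0.3071]
orientation: [2.698, 1.608, 0.001]
contact_force: [0.2, -0.1, -1.2]
grip_width: 0.05
```

```bash
python3 st.py; sed -e 's/u0=(t\[:2\]-a)@e2;z0=t\[2\]-.053/u0=-.04;z0=.114/' fit.py > fit2.py; sed -i 's/^w=cv2.*/w=cv2.resize(I["wrist"],(400,300));T=cv2.resize(grab_frame("top")[140:300,100:480],(400,168));s=np.vstack([cv2.resize(I["scene"][150:250,330:430],(400,400),interpolation=cv2.INTER_CUBIC)])/; s/cv2.copyMakeBorder(w,0,100,0,0,0),s/np.vstack([w,T]),cv2.copyMakeBorder(s,0,68,0,0,0)/' fit2.py; python3 fit2.py f5
```

```text
18.0 [ 0.5175 -0.2338  0.3071] u,y -0.03314809537740055 0.0007916428408408225 yaw 61.58093830850553 [ 0.207  -0.0621 -1.2235] [-0.0158  0.0092 -0.0187] 0.05000647496178059
tcp u,gz -0.04 0.114 fit u,z,theta deg,y [-0.0404  0.1114] 32.028340594160326 0.0014224650520375537 -197.7015838623047
origin [-0.0165  0.0732] chord P [-0.0733  0.0377] front [-0.0886  0.0281] bar n dist -0.011734871103630268 along 0.06700966276374665
```

View pics/f5.png

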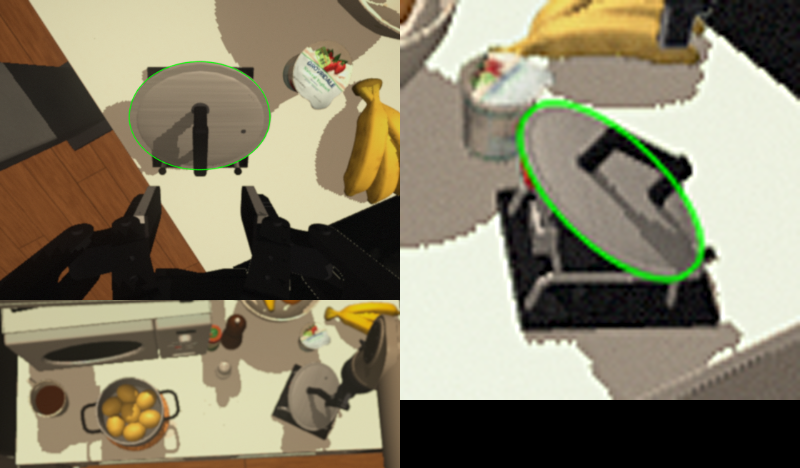

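The lid rests at 32.0° on the bar with its rim behind both prong balls, the pot is uncovered, and the other things are where they were. Handing in.

```bash
python3 -c "
from bench import *
print(hand_in())"
```

```text
the job is handed in; nothing more can be done
None
```

The lid is on the open stand and the pot is uncovered; I handed the job in at about 18 s of the 64 s allowed.

- **Back bar:** I gripped the red bar by its flat ends and swung it over until the force rose at the stop. Afterwards it measured at stand x = 46 mm against 46.5 expected. Its height measured 93 mm against 99, which is rough because only two distant cameras saw it.
- **Lid:** I lifted it by its handle, tilted it against the back bar, and set it down on the rods behind both prongs. I let go only once it was resting on the rods and touching the bar. The largest force reading between moves was about 19 N.
- **One correction:** the rim first caught on the prongs about 7 mm too high. I backed off a few millimetres and lowered it again.
- **Last check, gripper clear:** the camera fit put the lid at 32.0° tilt with its origin at stand (-16.5, 73) mm; the target was 32° at (-15, 76). The 2–3 mm difference is about the accuracy of the fit and calibration. In the last pictures the pot, mug, salt shaker and tub stood where they had been.
- **Disagreement on heights:** the bar started about 20 mm higher than its folded-level position, so it was already partly raised. The first estimate of the handle's height (133–135 mm) was lower than the expected 150 mm. The handle's apparent length and the grasp itself both agreed with 150 mm.

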